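# Clamp a glass strip in the drilling fixture

### The arm

A 7-joint arm with a two-finger parallel gripper is mounted at the origin on the work surface. World frame = base frame: x ahead of the robot, y to its left, z up, the work surface at z = 0. Lengths are in m, angles in rad, forces in N, time in s.
With the tool pointing down it reaches from about 0.425 to 0.875 m from the base axis. Payload 4.7 kg.
Tool frame: the origin (TCP) lies midway between the tips of the shut fingers; the grasp point (between the pads) lies 19 mm behind it; x points along the fingers, z is the direction in which the jaws open and shut, and the axes are right-handed (so a half turn about x gives the same grasp; the last joint's range is limited). The gripper opens to 87 mm and grips with 3 to 60 N. Pads are 19 mm wide; open, the fingers measure 117 mm over their backs; the gripper's body (75 mm by 190 mm) begins 51 mm behind the grasp point.
Start: joints at [-1.267, 0.321, -0.07, 1.45, 0.023, 1.371, -0.057], TCP at [0.186, 0.623, 0.223] pointing down, gripper open.
Joint ranges: [-2.86, 2.86], [-0.3, 2.09], [-1.38, 1.24], [0.06, 2.45], [-1.56, 4.7], [0.09, 2.05], [-2.69, 2.69]. Speed limits (rad/s): [2.57, 2.57, 3.14, 3.14, 3.14, 3.14, 3.14].

### API

Orientations are given as a rotation vector (axis times angle).
In Python, from bench import ctrl gives the robot as it stands.
- The arm moves only by the shell command python3 -m pendant 'ROWS' [OPENING] [FORCE]. ROWS is JSON, a list of rows, each an object with "travel": the shift along the tool's x, y, z in m, a list of three; "twist": the turn about the tool's x in rad. In form: [{"travel": [x, y, z], "twist": twist}, ...]. A call has 1 to 10 rows; each row is the pose to reach, as a shift and turn from the pose measured when the call began, along the tool's axes at that moment; what a row does not reach only later rows make up. A row lasts 1/8 s, in which the tool goes at most 62.5 mm and 10.7 degrees, less where a joint would pass 70% of its speed; a pose out of reach is approached as far as the arm can. A call with a gripper value outside its range is refused whole. OPENING is the opening, from -1 (shut) to 1 (fully open), so that 0 is half open, set as the call begins (- or left out, the last holds). The fingers move at their own pace and stop on an object; FORCE is the grip in N (left out, the last holds). Time passes only in rows, so rows that repeat a pose let the fingers close. It gives the time, the measured TCP pose, the force and the opening at its end, in the units of the state.
- ctrl.get_state(): the state, without advancing time (a new reading comes with each control period).
- ctrl.get_image(name): name is "scene" or "top" or "wrist"; returns the picture (400x640x3 uint8, red, green, blue); there is no depth.
- ctrl.camera_model(name): a dict with "K" (3x3 intrinsics, pixels), "distortion" ([k1, k2, p1, p2, k3] as OpenCV has them; the pictures are not rectified), "rvec" (rotation vector, rad) and "tvec" (3), from world to camera coordinates, as OpenCV has them; the wrist camera has in their place "T_tool_cam" (4x4, takes a point from camera to tool coordinates, whose origin is the TCP and whose axes are the tool frame's). Camera axes: x right, y down, z forward; pixel columns grow to the right and rows downward; lengths in m; the calibration is good to about 2 mm. A picture is of the moment at which its call begins: read the wrist's pose just before it. camera_model takes no time and is no camera call.
- ctrl.close_job(): hands the job in, once; it reports no verdict.
The state is a dict: "time": time; "joint_positions": joint angles; "qd": joint speeds; "joint_torque": joint torques, N m; "position": TCP position; "tool_rot": TCP orientation; "ft_force": force on the tool from outside, world axes, zero at the start; "torque": the same for the moment, N m; "grip_width": opening from 0.0 (shut) to 1.0 (fully open).
Only numpy, scipy, OpenCV 4.12 (cv2) and the standard library are available. Lean on these libraries where they do the work, as an engineer would, in place of code of your own. Each camera call takes 0.05 s, during which the arm holds its last target.

### The job

Slide the glass strip along the bed until it sits fully home against the end stop, pushing it gently. Then turn the clamp knob clockwise until the rubber foot just touches the glass, give it a quarter turn more and let go; at about half a turn past touching the glass cracks. Leave the other things on the bench where they are.

Things in the scene. Friction and masses are not known exactly. Their poses are not given: they have to be found in the camera images.
- fixture: Drilling fixture fixed to the bench; origin on the bench under its bed, +y along the bed to the end stop, z up. Plywood bed 116 mm wide (x), y from -175 to +150 mm, top 30 mm above the bench. Two aluminium fences along it, 6 mm high, inner faces 83 mm apart, guide the glass with 1.5 mm play a side.
- stop (a point): Middle of the end stop's face, 34 mm above the bench, at fixture y = +115 mm; axes as the fixture's. The stop is the face of a grey-painted steel column 70 mm wide (x), 35 mm deep, 125 mm high.
- beam_end (a point): Free end of the grey clamp arm, at its top: fixture y = +30 mm, 125 mm above the bench. The arm (44 mm wide, 22 mm thick) reaches here from the column and carries the clamp screw. The screw's round rubber foot, 28 mm across, hangs below it on the knob's axis, 1 to 3 mm above the glass at the start: feel for the touch.
- glass_center (a point): Centre of the loose glass strip: pale greenish plate 80 mm wide (its x), 180 mm long (its y), 8 mm thick, about 0.3 kg, flat on the bed between the fences, +y end towards the stop, 35 to 85 mm short of it at the start. Home: its +y end touches the stop.
- glass_tail (a point): Middle of the strip's free end face (away from the stop), half-way up its thickness, 34 mm above the bench; push here towards fixture +y. Sliding takes 1 to 3 N.
- knob_grip (a point): Grip point on the knob's upright axis (fixture x 0, y +55 mm), 163 mm above the bench. Black bar 50 mm long (point x), 14 mm thick (point y), 139 to 179 mm above the bench, on a hub 44 mm across. Turns with the knob, keeps its height. Clockwise from above tightens and lowers the foot 7 mm a turn; it stays where left. Starts at any angle.
- knob_top (a point): Centre of the knob's top, 179 mm above the bench; axes as knob_grip. The screw's dry friction is a steady 0.48 Nm (read at rest it may show with either sign, the same after equal steps); from touch on, the load adds a resisting moment that grows evenly, 0.135 Nm per radian (0.2 Nm in a quarter turn). Touch comes 1 to 2.6 rad after the start.
- tape_roll: Roll of tape, card-brown ring 84 mm across, 24 mm high, lying on the bench; origin under its centre. Leave alone.
- cleaner: White cleaner bottle, 60 mm across, 150 mm high; origin under its centre. Leave alone.
- screw_tray: Blue open tray 90 x 100 x 45 mm; origin under its centre. Leave alone.
Mind the look-alikes: they are no part of the job. There is more than one size of the part that bears glass_center; the job needs the middle-sized.

How it is judged:
By the outcome, as a careful person would: the job done as asked, in the order asked, and still so for the second after the job is handed in, with the robot touching nothing.
It also fails if it takes over 72 s, if anything falls off the work surface, if the arm or the gripper's body presses on something with over 40 N, if the wrist force passes 120 N, or if a joint passes its speed limit or range.

## Working session

There is one attempt and no reset: what is moved stays moved. The work goes in short steps, Python scripts to look and compute and a shell command to move; the robot and the scene stay as the last step left them, time stands still between calls to the robot, and variables do not carry over. Pictures are saved under pics/ and viewed, and the job is handed in when it is done.

```bash
ls; mkdir -p pics; python3 - <<'E'
from bench import ctrl
import cv2
print(ctrl.get_state())
for n in ["scene","top","wrist"]:
    im=ctrl.get_image(n); cv2.imwrite(f"pics/{n}0.png",im[:,:,::-1]); print(n,ctrl.camera_model(n))
E
```

```text
pics
{'time': 0.0, 'joint_positions': array([-1.26689057,  0.32182619, -0.07008566,  1.45169063,  0.0226092 ,
        1.37079853, -0.05689405]), 'qd': array([ 3.80762725e-04,  1.51917285e-03, -4.11504586e-04,  5.57989965e-05,
       -2.63996510e-04, -5.47081534e-04,  9.02610549e-04]), 'joint_torque': array([ 2.02785754e-04, -4.91298723e+01, -4.03709309e-01, -3.12526274e+01,
       -6.38604281e-02,  4.39344859e-02,  1.85213853e-04]), 'position': array([0.18563807, 0.62234019, 0.22145161]), 'tool_rot': array([-0.99438781,  1.33398111,  0.99232401]), 'ft_force': array([0.08767236, 0.30555721, 0.13378192]), 'torque': array([0.062396  , 0.03799925, 0.0161758 ]), 'grip_width': 0.9989817075542663}
scene {'K': array([[363.07995584,   0.        , 323.29223243],
       [  0.        , 363.07995584, 201.10934536],
       [  0.        ,   0.        ,   1.        ]]), 'distortion': array([-0.01983753,  0.        ,  0.        ,  0.        ,  0.        ]), 'rvec': array([ 1.28642451,  2.02663743, -1.10433569]), 'tvec': array([ 0.22676595, -0.15004858,  1.35083656])}
top {'K': array([[516.38037412,  
[... 242 characters left out ...]
0431, -2.11839322,  0.19067991]), 'tvec': array([-0.02649943,  0.52183278,  1.46287583])}
wrist {'K': array([[298.71703023,   0.        , 314.48553509],
       [  0.        , 298.71703023, 197.93770404],
       [  0.        ,   0.        ,   1.        ]]), 'distortion': array([-0.00410171,  0.        ,  0.        ,  0.        ,  0.        ]), 'T_tool_cam': array([[-1.04512447e-04, -2.77917411e-01,  9.60604967e-01,
        -1.63158487e-01],
       [-1.97070398e-04, -9.60604948e-01, -2.77917427e-01,
         7.57057333e-02],
       [ 9.99999975e-01, -2.18352634e-04,  4.56258787e-05,
        -6.77958498e-04],
       [ 0.00000000e+00,  0.00000000e+00,  0.00000000e+00,
         1.00000000e+00]])}
```

View pics/scene0.png

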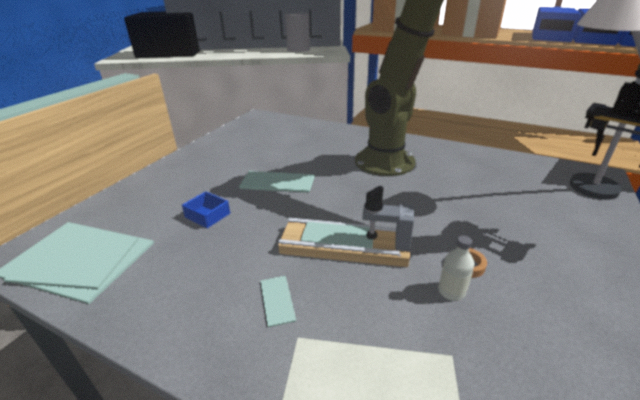

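View pics/top0.png

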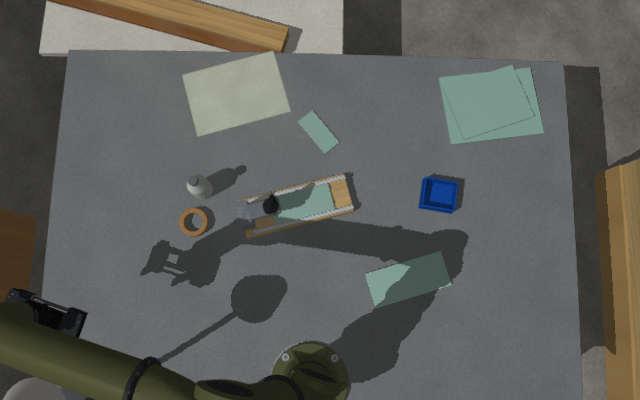

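View pics/wrist0.png

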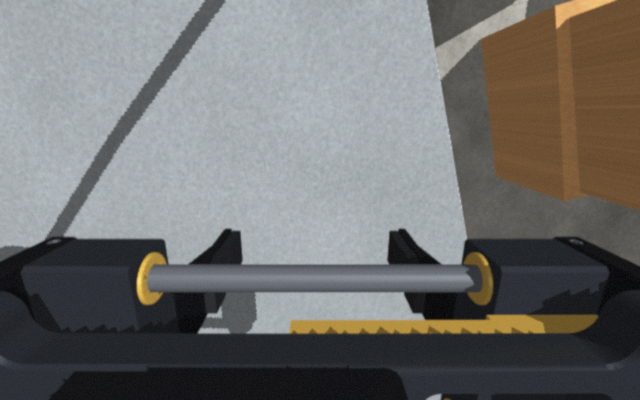

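The top view shows the fixture at about (298,205), with the column at its left end. The glass lies in it, the small and large look-alikes lie outside it, and the knob is at (271,203).

```bash
cat > h.py <<'E'
import numpy as np, cv2
from scipy.spatial.transform import Rotation as R
from bench import ctrl
def cam(n,st=None):
    m=ctrl.camera_model(n)
    if n=="wrist":
        T=np.eye(4);T[:3,:3]=R.from_rotvec(st["tool_rot"]).as_matrix();T[:3,3]=st["position"]
        W=T@m["T_tool_cam"]; W=np.linalg.inv(W); return m["K"],m["distortion"],W[:3,:3],W[:3,3]
    return m["K"],m["distortion"],cv2.Rodrigues(m["rvec"])[0],m["tvec"]
def ray(c,uv):
    K,d,Rm,t=c
    p=cv2.undistortPoints(np.array([[uv]],float),K,d)[0,0]
    return -Rm.T@t, Rm.T@np.array([p[0],p[1],1])
def onz(c,uv,z):
    o,v=ray(c,uv); return o+v*(z-o[2])/v[2]
def proj(c,P):
    K,d,Rm,t=c
    return cv2.projectPoints(np.atleast_2d(np.array(P,float)),cv2.Rodrigues(Rm)[0],t,K,d)[0][:,0]
def tri(obs):
    A=np.zeros((3,3));b=np.zeros(3)
    for c,uv in obs:
        o,v=ray(c,uv);v=v/np.linalg.norm(v);M=np.eye(3)-np.outer(v,v);A+=M;b+=M@o
    return np.linalg.solve(A,b)
def crop(im,x0,y0,x1,y1,s,fn):
    cv2.imwrite(fn,cv2.resize(im[y0:y1,x0:x1],None,fx=s,fy=s,interpolation=cv2.INTER_CUBIC))
E
python3 - <<'E'
from h import *
crop(cv2.imread("pics/top0.png"),230,165,365,245,5.9,"pics/topc.png")
crop(cv2.imread("pics/scene0.png"),270,175,425,275,5,"pics/scenec.png")
E
```

```text
(no output)
```

View pics/topc.png

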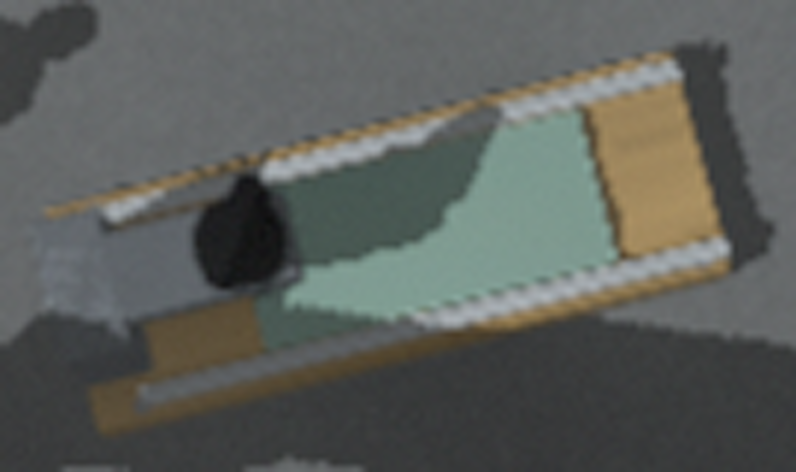

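View pics/scenec.png

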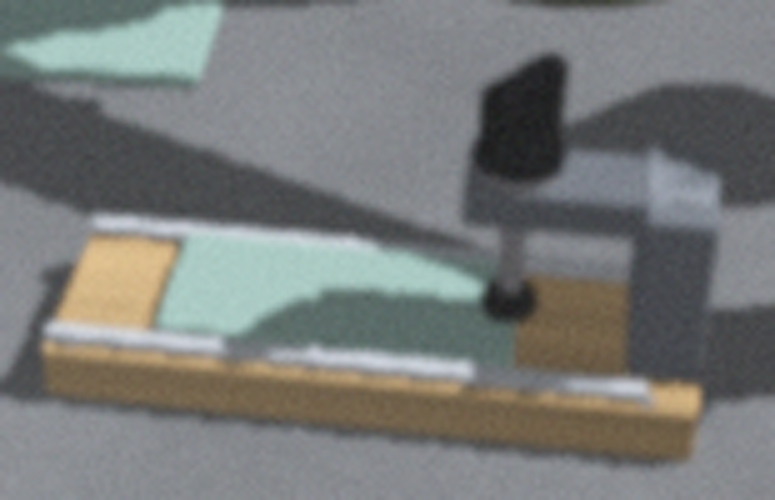

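```bash
cat > fit.py <<'E'
from h import *
from scipy.optimize import least_squares
ct,cs=cam("top"),cam("scene")
T=lambda u,v:(230+u/5.9,165+v/5.9)
S=lambda u,v:(270+u/5,175+v/5)
obs=[(ct,T(675,55),(58,-175,30)),(ct,T(730,260),(-58,-175,30)),(ct,T(45,210),(58,150,30)),(ct,T(92,390),(-58,150,30)),(ct,T(100,433),(-58,150,0)),
(cs,S(42,345),(58,-175,30)),(cs,S(700,388),(58,150,30)),(cs,S(690,458),(58,150,0)),(cs,S(50,395),(58,-175,0)),(cs,S(465,220),(22,30,103)),(cs,S(718,185),(35,150,125))]
def w(p,P): 
    P=np.array(P)/1000; c,s=np.cos(p[2]),np.sin(p[2])
    return np.array([p[0]+c*P[0]-s*P[1],p[1]+s*P[0]+c*P[1],P[2]])
f=lambda p:np.concatenate([proj(c,w(p,P))[0]-uv for c,uv,P in obs])
r=least_squares(f,[.55,0,0],loss="soft_l1")
p=r.x
if __name__=="__main__":
    print(p); print(np.round(f(p).reshape(-1,2),1).tolist())
    for c,uv in [(ct,T(582,107)),(ct,T(617,262)),(cs,S(160,328)),(cs,S(185,235))]:
        q=onz(c,uv,.038); d=q[:2]-p[:2]; c_,s_=np.cos(p[2]),np.sin(p[2])
        print("glass tail corner fixture xy mm",1000*(c_*d[0]+s_*d[1]),1000*(-s_*d[0]+c_*d[1]))
    for c,uv in [(ct,T(245,180)),(ct,T(240,240)),(ct,T(235,285)),(ct,T(200,240)),(ct,T(285,240))]: print(uv,onz(c,uv,.179))
    print("knob axis",w(p,(0,55,179)),proj(ct,w(p,(0,55,179))),proj(cs,w(p,(0,55,179))))
E
python3 fit.py
```

```text
[0.50011448 0.06401254 0.28227504]
[[-1.7, -1.5], [-0.4, 1.1], [-1.4, 0.1], [0.1, 7.6], [-0.0, 1.2], [-0.6, -0.0], [-0.5, 4.3], [0.0, -0.5], [-1.2, -1.0], [-1.3, 0.2], [0.4, 7.2]]
glass tail corner fixture xy mm 37.28077353636059 -125.63440941255743
glass tail corner fixture xy mm -42.57999728296895 -121.81535304053627
glass tail corner fixture xy mm 45.44502141107421 -114.99176410973486
glass tail corner fixture xy mm -32.96208822432541 -118.30197845156758
(271.52542372881356, 195.50847457627117) [0.50604456 0.10905414 0.179     ]
(270.6779661016949, 205.67796610169492) [0.47872721 0.1103598  0.179     ]
(269.8305084745763, 213.3050847457627) [0.4583427  0.11189629 0.179     ]
(263.89830508474574, 205.67796610169492) [0.47833729 0.12827627 0.179     ]
(278.3050847457627, 205.67796610169492) [0.47916531 0.09020627 0.179     ]
knob axis [0.4847947  0.11683588 0.179     ] [[268.30983254 203.3584932 ]] [[374.59928725 188.20488327]]
```

```bash
sed -i 's/(ct,T(92,390),(-58,150,30)),(ct,T(100,433),(-58,150,0))/(ct,T(100,433),(-58,150,30))/; s/S(700,388)/S(697,410)/; s/,(cs,S(718,185),(35,150,125))/,(cs,S(715,228),(35,150,125))/' fit.py; python3 fit.py
python3 - <<'E'
from h import *
st=ctrl.get_state(); print(R.from_rotvec(st["tool_rot"]).as_matrix().round(3))
E
```

```text
[0.50055546 0.06359764 0.28135819]
[[-1.5, -1.6], [-0.3, 1.0], [-1.2, -0.1], [-1.2, 0.2], [-0.8, -0.0], [-0.2, 0.0], [-0.2, -0.4], [-1.5, -1.0], [-1.5, 0.2], [0.7, -1.3]]
glass tail corner fixture xy mm 37.08750491310843 -125.07914072353753
glass tail corner fixture xy mm -42.7767338234022 -121.33330590766722
glass tail corner fixture xy mm 45.24199169989314 -114.42901454373992
glass tail corner fixture xy mm -33.162050027227934 -117.81111466323824
(271.52542372881356, 195.50847457627117) [0.50604456 0.10905414 0.179     ]
(270.6779661016949, 205.67796610169492) [0.47872721 0.1103598  0.179     ]
(269.8305084745763, 213.3050847457627) [0.4583427  0.11189629 0.179     ]
(263.89830508474574, 205.67796610169492) [0.47833729 0.12827627 0.179     ]
(278.3050847457627, 205.67796610169492) [0.47916531 0.09020627 0.179     ]
knob axis [0.48528412 0.11643499 0.179     ] [[268.46780356 203.17904678]] [[374.36682113 188.26771654]]
[[-0.    -0.958  0.286]
 [-0.001  0.286  0.958]
 [-1.    -0.    -0.002]]
```

```bash
python3 -m pendant '[{"travel":[-0.10,-0.14,-0.10],"twist":0},{"travel":[-0.109,-0.283,-0.199],"twist":-0.3},{"travel":[-0.109,-0.283,-0.199],"twist":-0.57},{"travel":[-0.109,-0.283,-0.199],"twist":-0.57},{"travel":[-0.109,-0.283,-0.199],"twist":-0.57},{"travel":[-0.109,-0.283,-0.199],"twist":-0.57},{"travel":[-0.109,-0.4266,-0.503],"twist":-0.57},{"travel":[-0.109,-0.4266,-0.503],"twist":-0.57},{"travel":[-0.109,-0.4266,-0.503],"twist":-0.57},{"travel":[-0.109,-0.4266,-0.503],"twist":-0.57}]' 1
```

```text
time: 1.4
position: [0.4377, 0.1018, 0.3313]
tool_rot: [-1.413, 1.064, 1.412]
ft_force: [1.3, 0.1, 0.1]
grip_width: 0.999
```

```bash
python3 -m pendant '[{"travel":[0,0.011,-0.05],"twist":0},{"travel":[0,0.011,-0.084],"twist":0},{"travel":[0,0.011,-0.084],"twist":0}]'
python3 - <<'E'
from h import *
st=ctrl.get_state(); im=ctrl.get_image("wrist"); np.save("pics/st1.npy",np.r_[st["position"],st["tool_rot"]])
print(st["time"],st["position"],R.from_rotvec(st["tool_rot"]).as_matrix().round(3),st["joint_positions"].round(3))
cv2.imwrite("pics/w1.png",im[:,:,::-1])
E
```

```text
time: 1.78
position: [0.4505, 0.0149, 0.3314]
tool_rot: [-1.409, 1.067, 1.408]
ft_force: [-0.1, 0.1, -0.1]
grip_width: 1.003
1.775 [0.45053687 0.01488183 0.3314398 ] [[ 0.    -0.963 -0.271]
 [-0.001 -0.271  0.963]
 [-1.     0.    -0.001]] [-0.599 -0.172  0.441  1.745  0.074  1.552  1.68 ]
```

View pics/w1.png

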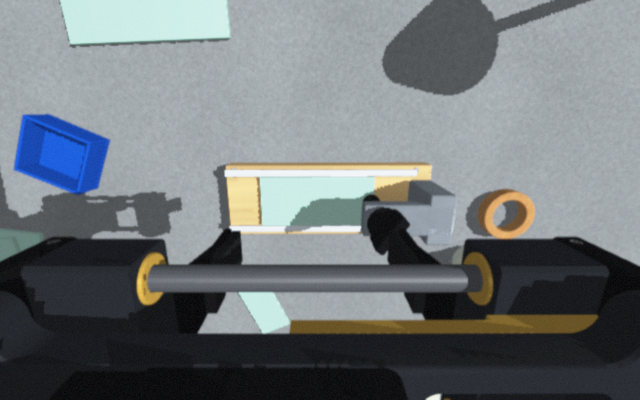

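```bash
python3 - <<'E'
from h import *
crop(cv2.imread("pics/w1.png"),215,155,465,250,3.2,"pics/w1c.png")
E
```

```text
(no output)
```

View pics/w1c.png

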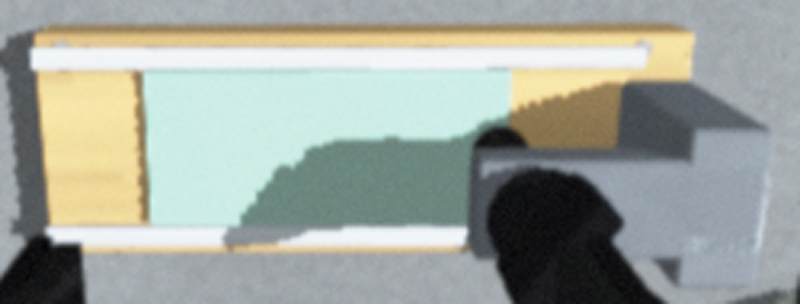

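Wrist view 1 shows the glass tail edge from about (259,177) to (262,226) and the glass front at (375,177). The knob is partly hidden by a finger. I'll shift for a second view.

```bash
python3 -m pendant '[{"travel":[0,-0.06,0.02],"twist":0},{"travel":[0,-0.08,0.05],"twist":0},{"travel":[0,-0.08,0.05],"twist":0}]'
python3 - <<'E'
from h import *
st=ctrl.get_state(); im=ctrl.get_image("wrist"); np.save("pics/st2.npy",np.r_[st["position"],st["tool_rot"]])
cv2.imwrite("pics/w2.png",im[:,:,::-1])
crop(im[:,:,::-1],170,80,430,235,3,"pics/w2c.png")
E
```

```text
time: 2.2
position: [0.5131, 0.0926, 0.3297]
tool_rot: [-1.415, 1.063, 1.419]
ft_force: [-0.1, -0.4, -0.1]
grip_width: 0.997
```

View pics/w2c.png

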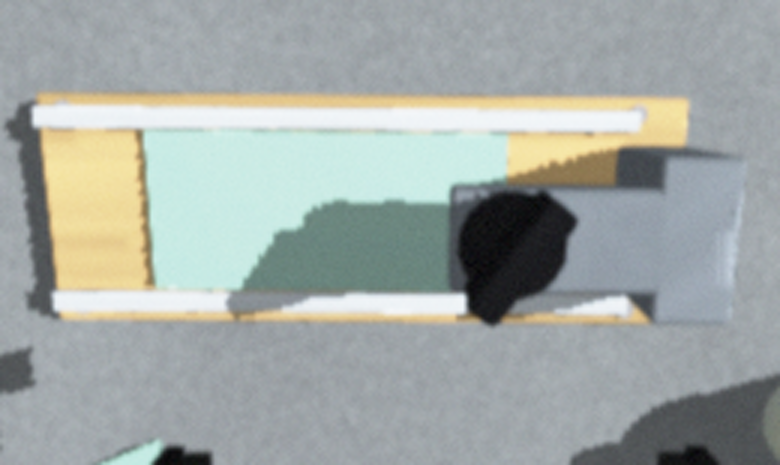

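```bash
python3 - <<'E'
from h import *
im=cv2.imread("pics/w2.png")[135:195,315:370]
im=np.clip(im.astype(float)*4,0,255).astype(np.uint8)
cv2.imwrite("pics/w2k.png",cv2.resize(im,None,fx=9,fy=9,interpolation=cv2.INTER_CUBIC))
E
```

```text
(no output)
```

View pics/w2k.png

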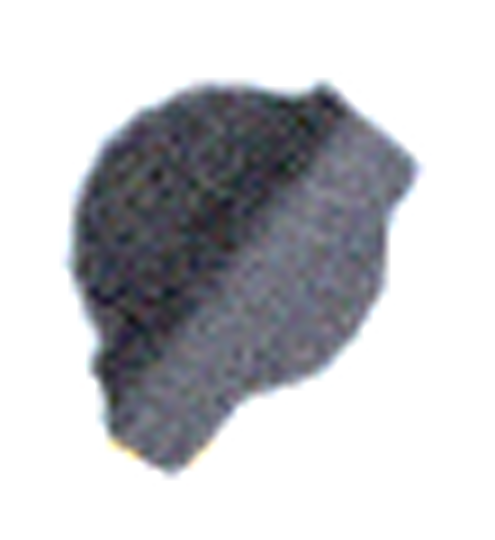

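```bash
cat > m2.py <<'E'
from h import *
import fit
def C(n):
    a=np.load(n); return cam("wrist",dict(position=a[:3],tool_rot=a[3:]))
c1,c2=C("pics/st1.npy"),C("pics/st2.npy")
A=lambda u,v:(215+u/3.2,155+v/3.2)
B=lambda u,v:(170+u/3,80+v/3)
Kp=lambda u,v:(315+u/9,135+v/9)
obs=[(c1,A(36,31),(-58,-175,30)),(c1,A(693,33),(-58,150,30)),(c1,A(50,252),(58,-175,30)),
(c2,B(39,95),(-58,-175,30)),(c2,B(689,99),(-58,150,30)),(c2,B(62,320),(58,-175,30)),(c2,B(450,187),(-22,30,125)),(c2,B(668,158),(-35,115,125))]
f=lambda p:np.concatenate([proj(c,fit.w(p,P))[0]-uv for c,uv,P in obs])
p=least=fit.least_squares(f,fit.p).x
def fx(q): 
    d=np.array(q)[:2]-p[:2];c,s=np.cos(p[2]),np.sin(p[2]);return 1000*np.array([c*d[0]+s*d[1],-s*d[0]+c*d[1]])
if __name__=="__main__":
    print(p,f(p).reshape(-1,2).round(1).tolist())
    for a,b in [((142,70),(145,130)),((150,226),(154,288)),((512,72),(508,133))]:
        q=tri([(c1,A(*a)),(c2,B(*b))]); print("glass",q,fx(q),fx(onz(c2,B(*b),.038)))
    k=[onz(c2,Kp(*u),.179) for u in [(342,112),(418,165),(108,435),(172,472)]]
    m=np.mean(k,0); print("knob",m,fx(m)); d=(k[0]+k[1]-k[2]-k[3])/2; print(np.linalg.norm(d),np.linalg.norm(k[0]-k[1]),np.linalg.norm(k[2]-k[3]),"bar angle deg",np.degrees(np.arctan2(d[1],d[0])), "axis expect",fit.w(p,(0,55,179)))
    d=k[1]-k[3];print(np.degrees(np.arctan2(d[1],d[0])));d=k[0]-k[2];print(np.degrees(np.arctan2(d[1],d[0])))
E
python3 m2.py
```

```text
[0.50189992 0.06508764 0.27544405] [[-0.7, 0.8], [1.0, -0.1], [0.8, 0.2], [-0.7, -0.9], [0.6, -0.0], [-0.3, -0.2], [0.8, 0.4], [-1.3, -0.1]]
glass [ 0.49650286 -0.06359422  0.03159302] [ -40.1917654  -122.36327391] [ -40.56965533 -120.14491731]
glass [ 0.57135121 -0.0405635   0.04225692] [  38.09890202 -120.55752877] [  38.84928373 -121.68190618]
glass [0.446607   0.11030751 0.04098822] [-40.90998158  58.55353813] [-40.89487463  58.93459648]
knob [0.48662967 0.11638806 0.179     ] [-0.74222927 53.51974266]
0.04652760458779894 0.010954776308148286 0.008999452260104089 bar angle deg 160.34983885301375 axis expect [0.48694133 0.11801439 0.179     ]
159.11812415773957
161.56878211211804
```

```bash
python3 -m pendant '[{"travel":[0.0,0.005,-0.06],"twist":0},{"travel":[0.02,0.01,-0.118],"twist":0},{"travel":[0.05,0.015,-0.168],"twist":0},{"travel":[0.09,0.018,-0.21],"twist":0},{"travel":[0.14,0.018,-0.218],"twist":0},{"travel":[0.19,0.018,-0.218],"twist":0},{"travel":[0.24,0.018,-0.218],"twist":0},{"travel":[0.25,0.018,-0.218],"twist":0},{"travel":[0.25,0.018,-0.218],"twist":0}]'
cat > s.py <<'E'
from m2 import *
st=ctrl.get_state(); M=R.from_rotvec(st["tool_rot"]).as_matrix()
print("t",st["time"],"pos",st["position"].round(4),"fix",fx(st["position"]).round(1),"zang",np.degrees(np.arctan2(M[1,2],M[0,2])).round(2),"fixyang",np.degrees(p[2]).round(2)+90,"F",st["ft_force"].round(2),"T",st["torque"].round(3),"g",round(st["grip_width"],3),"q",st["joint_positions"].round(2))
d=np.array([-np.sin(p[2]),np.cos(p[2]),0]);print("Fy",(st["ft_force"]@d).round(2))
E
python3 s.py
```

```text
time: 3.38
position: [0.5561, -0.1248, 0.0812]
tool_rot: [-1.414, 1.065, 1.415]
ft_force: [-0.1, -0.6, 0.6]
grip_width: 0.997
t 3.375 pos [ 0.5561 -0.1248  0.0812] fix [   0.6 -197.5] zang 106.19 fixyang 105.78 F [-0.12 -0.61  0.59] T [ 0.016  0.043 -0.068] g 0.997 q [-0.35  0.3   0.61  1.84 -0.19  1.07  2.19]
Fy -0.55
```

```bash
python3 -m pendant '[{"travel":[0.03,0,0],"twist":0},{"travel":[0.0465,0,0],"twist":0},{"travel":[0.0465,0,0],"twist":0}]'; python3 s.py
python3 - <<'E'
from h import *
im=ctrl.get_image("wrist")[:,:,::-1]; cv2.imwrite("pics/w3.png",im)
im=ctrl.get_image("scene")[:,:,::-1]; crop(im,200,150,430,300,3.4,"pics/s3.png")
E
```

```text
time: 3.75
position: [0.5559, -0.1248, 0.0349]
tool_rot: [-1.414, 1.065, 1.416]
ft_force: [0.4, -0.2, -0.6]
grip_width: 0.998
t 3.75 pos [ 0.5559 -0.1248  0.0349] fix [   0.4 -197.4] zang 106.2 fixyang 105.78 F [ 0.35 -0.17 -0.56] T [ 0.048 -0.015  0.019] g 0.998 q [-0.33  0.36  0.59  1.87 -0.24  0.98  2.22]
Fy -0.26
```

View pics/w3.png

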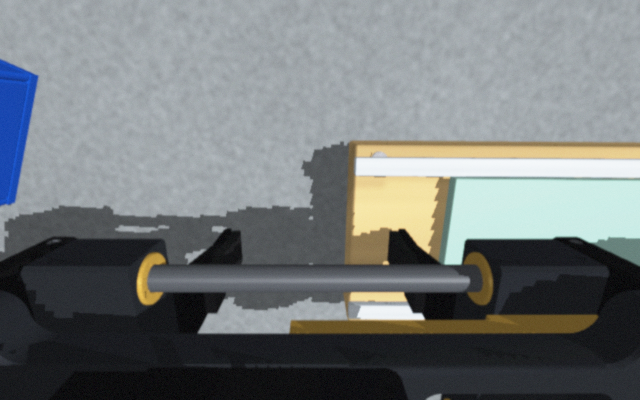

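View pics/s3.png

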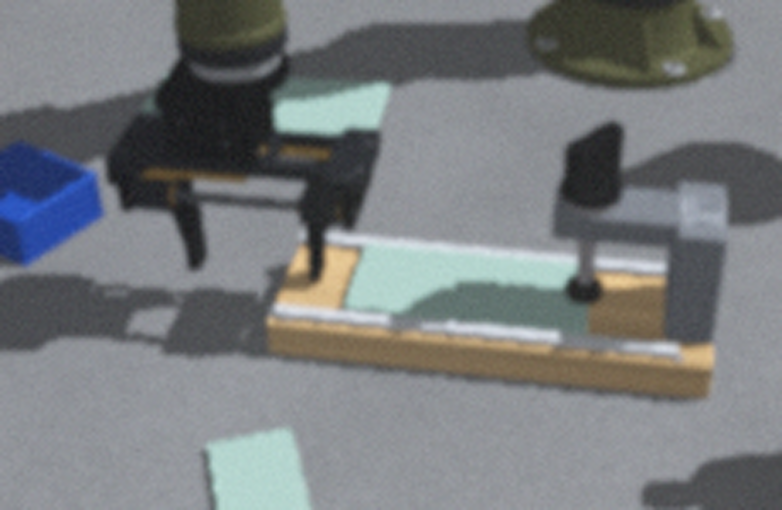

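The gripper is down behind the tail, with the +z fingertip over bare bed and the glass ahead of it. Next comes the approach and a slow push.

```bash
python3 -m pendant '[{"travel":[0,0,0.006],"twist":0},{"travel":[0,0,0.012],"twist":0},{"travel":[0,0,0.016],"twist":0},{"travel":[0,0,0.019],"twist":0},{"travel":[0,0,0.022],"twist":0},{"travel":[0,0,0.025],"twist":0},{"travel":[0,0,0.028],"twist":0},{"travel":[0,0,0.031],"twist":0},{"travel":[0,0,0.034],"twist":0},{"travel":[0,0,0.037],"twist":0}]'; python3 s.py
python3 - <<'E'
from h import *
im=ctrl.get_image("wrist")[:,:,::-1]; cv2.imwrite("pics/w4.png",im)
E
```

```text
time: 5.1
position: [0.5466, -0.0895, 0.0359]
tool_rot: [-1.415, 1.064, 1.414]
ft_force: [0.2, -0.9, 0.2]
grip_width: 1.002
t 5.1 pos [ 0.5466 -0.0895  0.0359] fix [   1.  -160.9] zang 106.19 fixyang 105.78 F [ 0.16 -0.9   0.17] T [-0.329 -0.133 -0.056] g 1.002 q [-0.4   0.32  0.59  1.91 -0.21  0.97  2.14]
Fy -0.91
```

View pics/w4.png

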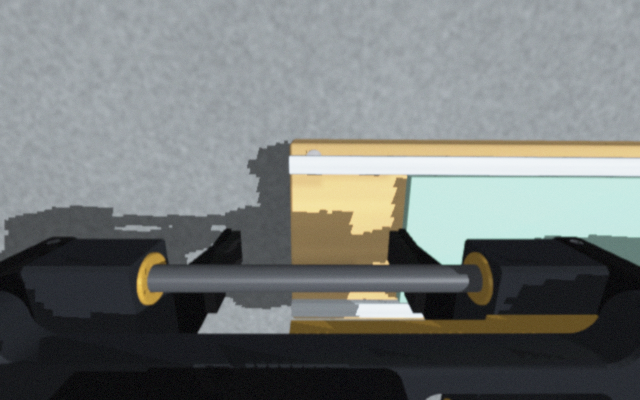

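```bash
cat > tail.py <<'E'
from m2 import *
import sys
st=ctrl.get_state();c=cam("wrist",st)
print("tail",fx(onz(c,(float(sys.argv[1]),float(sys.argv[2])),.038)))
print("bedend",fx(onz(c,(float(sys.argv[3]),float(sys.argv[4])),.030)))
E
python3 tail.py 408 176 291 141
python3 -m pendant '[{"travel":[0,0,0.003],"twist":0},{"travel":[0,0,0.006],"twist":0},{"travel":[0,0,0.009],"twist":0},{"travel":[0,0,0.012],"twist":0}]'; python3 s.py
```

```text
tail [ -41.50523125 -110.12699902]
bedend [ -59.25007082 -174.78799504]
time: 5.65
position: [0.5431, -0.0772, 0.0359]
tool_rot: [-1.415, 1.063, 1.414]
ft_force: [0.1, -1.3, -0.7]
grip_width: 1.001
t 5.65 pos [ 0.5431 -0.0772  0.0359] fix [   0.9 -148.1] zang 106.22 fixyang 105.78 F [ 0.11 -1.34 -0.7 ] T [-0.285 -0.109 -0.03 ] g 1.001 q [-0.42  0.31  0.58  1.92 -0.21  0.97  2.12]
Fy -1.32
```

```bash
python3 -m pendant '[{"travel":[0.001,0,0.003],"twist":0},{"travel":[0.0015,0,0.006],"twist":0},{"travel":[0.002,0,0.009],"twist":0},{"travel":[0.002,0,0.012],"twist":0},{"travel":[0.002,0,0.015],"twist":0},{"travel":[0.002,0,0.018],"twist":0},{"travel":[0.002,0,0.020],"twist":0},{"travel":[0.002,0,0.022],"twist":0},{"travel":[0.002,0,0.024],"twist":0},{"travel":[0.002,0,0.026],"twist":0}]'; python3 s.py
```

```text
time: 6.9
position: [0.5357, -0.0521, 0.0337]
tool_rot: [-1.415, 1.063, 1.415]
ft_force: [1.0, -2.3, 1.1]
grip_width: 0.996
t 6.9 pos [ 0.5357 -0.0521  0.0337] fix [   0.6 -121.9] zang 106.22 fixyang 105.78 F [ 1.01 -2.34  1.08] T [-0.452 -0.151 -0.075] g 0.996 q [-0.46  0.29  0.58  1.95 -0.19  0.95  2.06]
Fy -2.53
```

```bash
python3 -m pendant '[{"travel":[0,0,0.001],"twist":0},{"travel":[0,0,0.002],"twist":0}]'; python3 -m pendant '[{"travel":[0,0,0.001],"twist":0},{"travel":[0,0,0.002],"twist":0}]'; python3 s.py
```

```text
time: 7.15
position: [0.535, -0.0501, 0.0337]
tool_rot: [-1.415, 1.063, 1.415]
ft_force: [-0.3, -2.9, 1.9]
grip_width: 1.002
time: 7.4
position: [0.5345, -0.0484, 0.0337]
tool_rot: [-1.416, 1.064, 1.414]
ft_force: [1.1, -3.0, 1.3]
grip_width: 0.996
t 7.4 pos [ 0.5345 -0.0484  0.0337] fix [   0.5 -118.1] zang 106.22 fixyang 105.78 F [ 1.08 -3.03  1.25] T [-0.784 -0.258 -0.017] g 0.996 q [-0.47  0.29  0.57  1.95 -0.19  0.95  2.05]
Fy -3.21
```

```bash
for i in 1; do python3 -m pendant '[{"travel":[0,0,0.001],"twist":0},{"travel":[0,0,0.001],"twist":0}]'; done; python3 s.py;  python3 - <<'E'
from h import *
im=ctrl.get_image("wrist")[:,:,::-1]; cv2.imwrite("pics/w5.png",im)
im=ctrl.get_image("scene")[:,:,::-1]; crop(im,270,175,425,275,5,"pics/s5.png")
E
```

```text
time: 7.65
position: [0.5345, -0.0484, 0.0338]
tool_rot: [-1.416, 1.065, 1.413]
ft_force: [1.6, -4.2, 0.7]
grip_width: 1.0
t 7.65 pos [ 0.5345 -0.0484  0.0338] fix [   0.5 -118.1] zang 106.19 fixyang 105.78 F [ 1.61 -4.22  0.68] T [-1.007e+00 -3.170e-01 -1.000e-03] g 1.0 q [-0.47  0.29  0.57  1.95 -0.19  0.95  2.05]
Fy -4.5
```

View pics/w5.png

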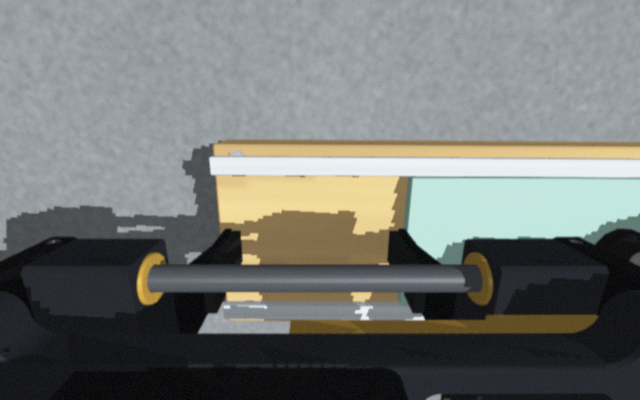

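View pics/s5.png

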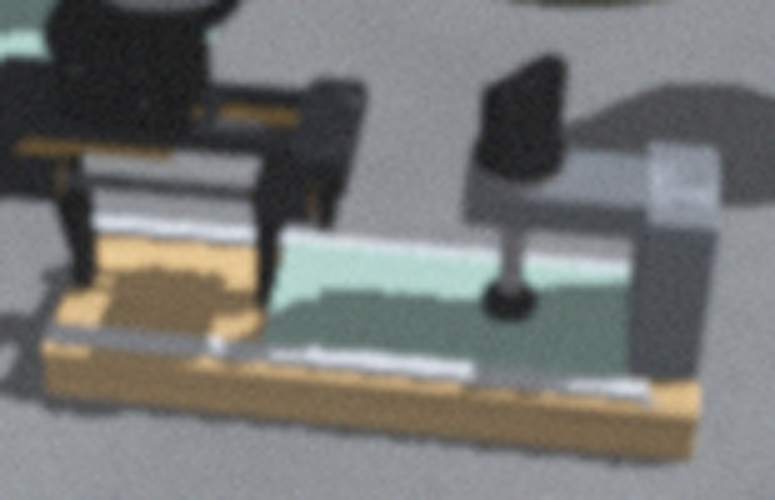

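```bash
python3 tail.py 410 177 217 142; python3 -m pendant '[{"travel":[0,0,0.0015],"twist":0},{"travel":[0,0,0.0015],"twist":0}]'; python3 s.py
```

```text
tail [-41.85983012 -67.40969853]
bedend [ -59.11827713 -173.31089832]
time: 8.0
position: [0.5344, -0.0484, 0.0339]
tool_rot: [-1.418, 1.066, 1.411]
ft_force: [2.4, -5.9, 0.3]
grip_width: 0.999
t 8.0 pos [ 0.5344 -0.0484  0.0339] fix [   0.4 -118. ] zang 106.14 fixyang 105.78 F [ 2.41 -5.86  0.28] T [-1.267 -0.36  -0.015] g 0.999 q [-0.47  0.29  0.58  1.96 -0.18  0.95  2.05]
Fy -6.29
```

The glass is home: the force climbs to 6.3 N with no motion, and the picture shows it meeting the column. I'll back off, rise, and look again over the knob.

```bash
python3 -m pendant '[{"travel":[0,0,-0.004],"twist":0},{"travel":[0,0,-0.015],"twist":0},{"travel":[-0.04,0,-0.02],"twist":0},{"travel":[-0.10,0,-0.02],"twist":0.1},{"travel":[-0.16,0,-0.02],"twist":0.2},{"travel":[-0.22,-0.01,-0.01],"twist":0.35},{"travel":[-0.26,-0.04,0.03],"twist":0.5},{"travel":[-0.26,-0.06,0.09],"twist":0.63},{"travel":[-0.26,-0.06,0.12],"twist":0.63},{"travel":[-0.26,-0.06,0.12],"twist":0.63}]'; python3 s.py; python3 - <<'E'
from h import *
st=ctrl.get_state();im=ctrl.get_image("wrist")[:,:,::-1]; cv2.imwrite("pics/w6.png",im);np.save("pics/st6.npy",np.r_[st["position"],st["tool_rot"]])
E
```

```text
time: 9.25
position: [0.5576, 0.0888, 0.2927]
tool_rot: [-0.957, 1.354, 0.952]
ft_force: [0.8, -0.4, -0.3]
grip_width: 0.999
t 9.25 pos [0.5576 0.0888 0.2927] fix [59.6  7.5] zang 70.44 fixyang 105.78 F [ 0.79 -0.38 -0.27] T [-0.026 -0.023  0.025] g 0.999 q [-0.72  0.12  0.56  1.58 -0.06  1.47  1.08]
Fy -0.58
```

View pics/w6.png

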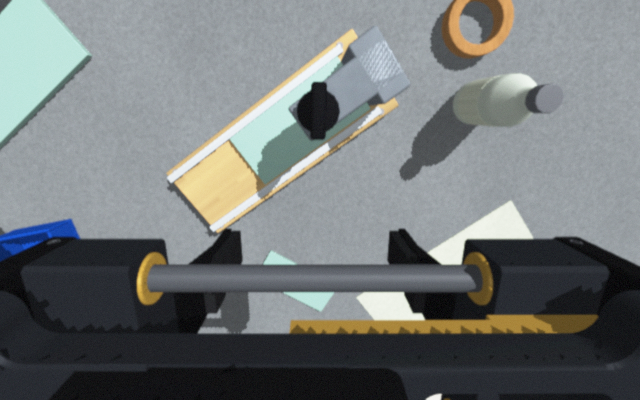

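```bash
python3 - <<'E'
from h import *
im=cv2.imread("pics/w6.png")
crop(im,155,20,415,240,3,"pics/w6c.png")
k=np.clip(im[75:145,285:355].astype(float)*4,0,255).astype(np.uint8)
cv2.imwrite("pics/w6k.png",cv2.resize(k,None,fx=8,fy=8,interpolation=cv2.INTER_CUBIC))
E
```

```text
(no output)
```

View pics/w6c.png

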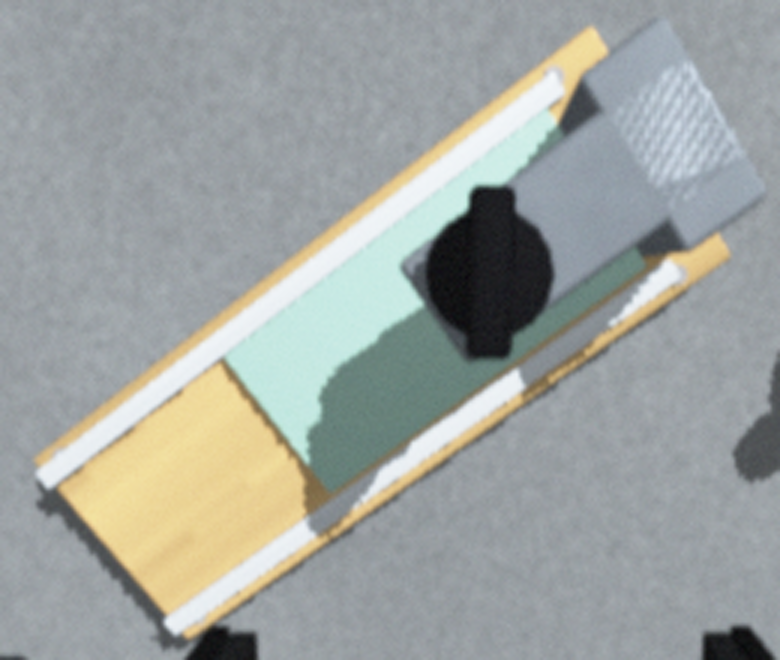

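View pics/w6k.png

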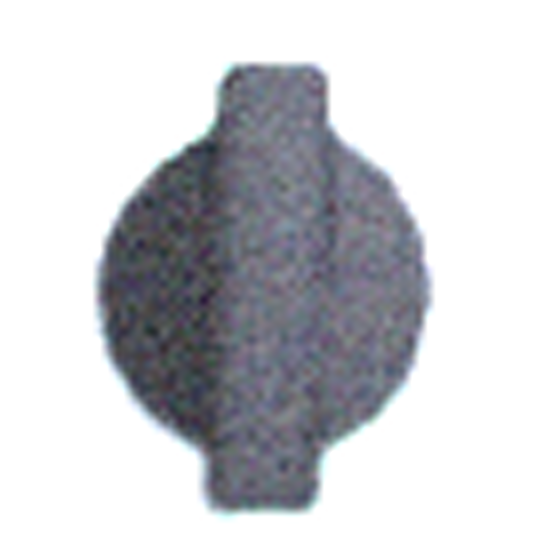

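```bash
python3 - <<'E'
from m2 import *
c=C("pics/st6.npy"); Q=lambda u,v:(285+u/8,75+v/8); Cc=lambda u,v:(155+u/3,20+v/3)
k=[onz(c,Q(*u),.179) for u in [(224,65),(328,65),(206,510),(318,510)]]
m=np.mean(k,0); d=(k[0]+k[1]-k[2]-k[3])/2
print("knob",m,fx(m),np.linalg.norm(d),np.linalg.norm(k[0]-k[1]),"bar",np.degrees(np.arctan2(d[1],d[0])))
print("tri",tri([(c,Q(269,287)),(c2,(315+260/9,135+295/9))]))
for P in [(-40,115,38),(-40,-65,38),(40,-65,38),(-35,115,125),(35,115,125),(-58,-175,30),(-22,30,125)]:
    u=proj(c,fit.w(p,P))[0]; print(P,(3*(u[0]-155)).round(),(3*(u[1]-20)).round())
for u in [(222,360),(322,495)]: print("tail",fx(onz(c,Cc(*u),.038)))
print("bed",fx(onz(c,Cc(38,460),.03)),fx(onz(c,Cc(190,637),.03)))
E
```

```text
knob [0.48724825 0.11655698 0.179     ] [-0.54660912 53.37552077] 0.0476142386533228 0.011291145204033792 bar 158.7697696184208
tri [0.4866306  0.11681466 0.1785897 ]
(-40, 115, 38) 552.0 109.0
(-40, -65, 38) 228.0 357.0
(40, -65, 38) 335.0 495.0
(-35, 115, 125) 580.0 77.0
(35, 115, 125) 690.0 255.0
(-58, -175, 30) 34.0 458.0
(-22, 30, 125) 400.0 263.0
tail [-40.48987378 -68.12053177]
tail [ 36.46126736 -70.02530693]
bed [ -56.16251326 -173.97794121] [  56.99090733 -173.91714373]
```

```bash
python3 - <<'E'
from h import *
im=cv2.imread("pics/w6.png")
a=cv2.resize(im[35:85,325:375],None,fx=8,fy=8,interpolation=cv2.INTER_CUBIC)
b=cv2.resize(im[85:135,345:395],None,fx=8,fy=8,interpolation=cv2.INTER_CUBIC)
cv2.imwrite("pics/w6g.png",np.clip(np.hstack([a,b]).astype(float)*1.3,0,255).astype(np.uint8))
E
```

```text
(no output)
```

View pics/w6g.png

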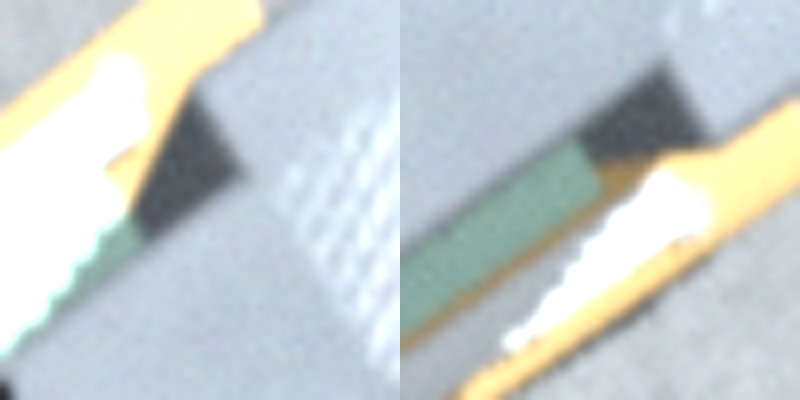

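```bash
python3 -m pendant '[{"travel":[0,0.05,0.002],"twist":0.02},{"travel":[0.02,0.0759,0.0027],"twist":0.02},{"travel":[0.06,0.0759,0.0027],"twist":0.02},{"travel":[0.085,0.0759,0.0027],"twist":0.02},{"travel":[0.085,0.0759,0.0027],"twist":0.02}]'; python3 s.py; python3 - <<'E'
from h import *
im=ctrl.get_image("wrist")[:,:,::-1]; cv2.imwrite("pics/w7.png",im)
E
```

```text
time: 9.93
position: [0.4864, 0.1113, 0.2061]
tool_rot: [-0.937, 1.368, 0.932]
ft_force: [1.1, 0.2, -0.7]
grip_width: 0.998
t 9.925 pos [0.4864 0.1113 0.2061] fix [-2.8 48.6] zang 68.9 fixyang 105.78 F [ 1.12  0.24 -0.74] T [-0.049 -0.01   0.01 ] g 0.998 q [-0.79 -0.    0.51  1.85  0.01  1.29  0.92]
Fy -0.07
```

View pics/w7.png

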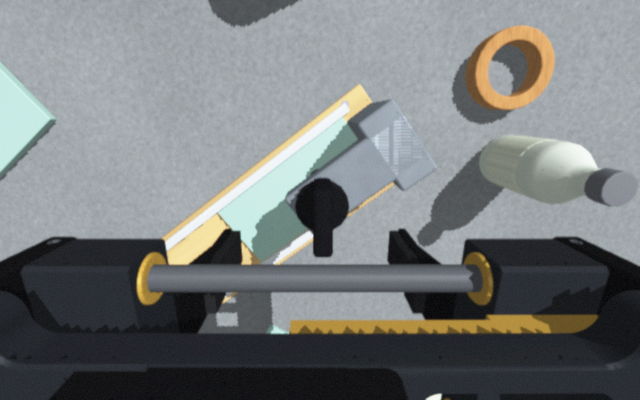

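```bash
python3 -m pendant '[{"travel":[0.0,0.0014,0.0053],"twist":0},{"travel":[0.03,0.0014,0.0053],"twist":0},{"travel":[0.055,0.0014,0.0053],"twist":0},{"travel":[0.062,0.0014,0.0053],"twist":0},{"travel":[0.062,0.0014,0.0053],"twist":0}]'; python3 s.py
```

```text
time: 10.6
position: [0.4886, 0.1172, 0.1464]
tool_rot: [-0.938, 1.365, 0.931]
ft_force: [-0.6, -0.2, 0.2]
grip_width: 1.002
t 10.6 pos [0.4886 0.1172 0.1464] fix [ 0.9 53.6] zang 68.91 fixyang 105.78 F [-0.61 -0.23  0.21] T [ 0.017  0.014 -0.02 ] g 1.002 q [-0.79  0.06  0.52  1.93 -0.03  1.17  0.94]
Fy -0.06
```

```bash
python3 -m pendant '[{"travel":[0.002,0.0015,0],"twist":0},{"travel":[0.002,0.0015,0],"twist":0},{"travel":[0.002,0.0015,0],"twist":0},{"travel":[0.002,0.0015,0],"twist":0},{"travel":[0.002,0.0015,0],"twist":0},{"travel":[0.002,0.0015,0],"twist":0},{"travel":[0.002,0.0015,0],"twist":0},{"travel":[0.002,0.0015,0],"twist":0}]' -1 55; python3 s.py
```

```text
time: 11.6
position: [0.4871, 0.1174, 0.1443]
tool_rot: [-0.938, 1.365, 0.931]
ft_force: [-2.7, -8.5, 3.7]
grip_width: 0.168
t 11.6 pos [0.4871 0.1174 0.1443] fix [-0.5 54.3] zang 68.92 fixyang 105.78 F [-2.67 -8.45  3.68] T [-2.22   0.886  0.042] g 0.168 q [-0.79  0.06  0.51  1.93 -0.02  1.16  0.94]
Fy -7.41
```

```bash
python3 -m pendant '[{"travel":[0,0,-0.004],"twist":0},{"travel":[0,0,-0.004],"twist":0}]'; python3 s.py
```

```text
time: 11.85
position: [0.4868, 0.1168, 0.1444]
tool_rot: [-0.938, 1.359, 0.933]
ft_force: [4.6, 6.9, -5.9]
grip_width: 0.152
t 11.85 pos [0.4868 0.1168 0.1444] fix [-0.9 53.7] zang 69.02 fixyang 105.78 F [ 4.61  6.91 -5.91] T [ 1.472 -1.004  0.15 ] g 0.152 q [-0.79  0.05  0.51  1.93 -0.03  1.16  0.94]
Fy 5.4
```

```bash
cat > k.py <<'E'
from h import *
import json,os
L=json.load(open("k.json")) if os.path.exists("k.json") else []
T=[];F=[];A=[];G=[]
for i in range(5):
    st=ctrl.get_state(); M=R.from_rotvec(st["tool_rot"]).as_matrix()
    A.append(np.arctan2(M[1,2],M[0,2]));T.append(st["torque"]);F.append(st["ft_force"]);G.append(st["joint_torque"][6])
    if i<4: ctrl.get_image("wrist")
L.append([float(np.mean(A)),float(np.mean(T,0)[2]),float(np.std(T,0)[2]),float(np.mean(G))]);json.dump(L,open("k.json","w"))
a=-np.unwrap([l[0] for l in L]);a-=a[0]
print("t",st["time"],"pos",st["position"].round(4),"F",np.mean(F,0).round(1),"T",np.mean(T,0).round(3),"j7",st["joint_positions"][6].round(2),"g",round(st["grip_width"],3))
for x,l in zip(a,L): print(round(float(x),3),[round(v,3) for v in l[1:]])
E
python3 -m pendant '[{"travel":[0,0,0.0],"twist":0},{"travel":[0,0,0.0],"twist":0}]'; python3 k.py
python3 -m pendant '[{"travel":[0,0,0],"twist":0.1},{"travel":[0,0,0],"twist":0.2},{"travel":[0,0,0],"twist":0.3},{"travel":[0,0,0],"twist":0.3}]'; python3 k.py
```

```text
time: 12.1
position: [0.4869, 0.1168, 0.1444]
tool_rot: [-0.938, 1.359, 0.933]
ft_force: [1.2, 1.9, -1.8]
grip_width: 0.156
t 12.3 pos [0.4869 0.1168 0.1444] F [ 1.5  1.7 -1.6] T [ 0.237 -0.211  0.07 ] j7 0.94 g 0.156
0.0 [0.07, 0.025, -0.087]
time: 12.8
position: [0.4868, 0.1167, 0.1444]
tool_rot: [-0.709, 1.451, 0.704]
ft_force: [0.9, 1.0, -0.7]
grip_width: 0.157
t 13.0 pos [0.4868 0.1167 0.1444] F [ 0.4  1.2 -0.8] T [ 0.067 -0.049  0.045] j7 0.64 g 0.155
0.0 [0.07, 0.025, -0.087]
0.299 [0.045, 0.026, -0.115]
```

```bash
cat > k2.py <<'E'
from h import *
import json,os
L=json.load(open("k2.json")) if os.path.exists("k2.json") else []
st=ctrl.get_state(); M=R.from_rotvec(st["tool_rot"]).as_matrix()
L.append([float(np.arctan2(M[1,2],M[0,2])),float(st["torque"][2]),float(st["joint_torque"][6]),float(st["qd"][6])]);json.dump(L,open("k2.json","w"))
a=-np.unwrap([np.radians(69)]+[l[0] for l in L]);a-=a[0]
print("t",st["time"],"pos",st["position"].round(4),"F",st["ft_force"].round(1),"T",st["torque"].round(3),"j7",st["joint_positions"][6].round(2),"g",round(st["grip_width"],3),"ang",a[-1].round(3),"tau7,qd7",[round(x,3) for x in L[-1][2:]])
E
for i in 1 2 3; do python3 -m pendant '[{"travel":[0,0,0],"twist":0.07}]' >/dev/null; python3 k2.py; done
```

```text
t 13.125 pos [0.4868 0.1166 0.1444] F [ 0.7  0.7 -0.3] T [-0.022 -0.078  0.503] j7 0.57 g 0.156 ang 0.369 tau7,qd7 [0.254, -0.563]
t 13.25 pos [0.4867 0.1166 0.1444] F [ 0.9  1.5 -0.1] T [ 0.019 -0.043  0.454] j7 0.5 g 0.157 ang 0.439 tau7,qd7 [0.106, -0.556]
t 13.375 pos [0.4867 0.1165 0.1444] F [ 0.6  1.5 -0.2] T [ 0.057 -0.087  0.478] j7 0.43 g 0.153 ang 0.509 tau7,qd7 [0.106, -0.559]
```

```bash
python3 -m pendant '[{"travel":[0,0,0],"twist":0.07},{"travel":[0,0,0],"twist":0.14},{"travel":[0,0,0],"twist":0.21}]' >/dev/null; python3 k2.py
python3 -m pendant '[{"travel":[0,0,0],"twist":0.07},{"travel":[0,0,0],"twist":0.14}]' >/dev/null; python3 k2.py
python3 -m pendant '[{"travel":[0,0,0],"twist":0.07},{"travel":[0,0,0],"twist":0.14}]' >/dev/null; python3 k2.py
python3 -m pendant '[{"travel":[0,0,0],"twist":0.07},{"travel":[0,0,0],"twist":0.14}]' >/dev/null; python3 k2.py
python3 -m pendant '[{"travel":[0,0,0],"twist":0.07},{"travel":[0,0,0],"twist":0.14}]' >/dev/null; python3 k2.py
```

```text
t 13.75 pos [0.4866 0.1165 0.1444] F [ 1.7  0.  -0.7] T [ 0.069 -0.006  0.414] j7 0.22 g 0.153 ang 0.72 tau7,qd7 [0.099, -0.554]
t 14.0 pos [0.4865 0.1165 0.1444] F [ 1.  -0.1 -1.3] T [0.077 0.006 0.477] j7 0.08 g 0.153 ang 0.86 tau7,qd7 [0.097, -0.552]
t 14.25 pos [0.4864 0.1164 0.1444] F [ 1.   0.5 -0.4] T [ 0.071 -0.003  0.47 ] j7 -0.06 g 0.157 ang 1.0 tau7,qd7 [0.097, -0.555]
t 14.5 pos [0.4863 0.1164 0.1444] F [ 0.8  1.3 -0.1] T [0.056 0.037 0.485] j7 -0.2 g 0.152 ang 1.141 tau7,qd7 [0.097, -0.553]
t 14.75 pos [0.4862 0.1164 0.1444] F [ 1.   0.7 -1.2] T [0.095 0.019 0.483] j7 -0.34 g 0.156 ang 1.281 tau7,qd7 [0.097, -0.554]
```

```bash
python3 -m pendant '[{"travel":[0,0,0],"twist":0.07}]' >/dev/null; python3 k2.py
python3 -m pendant '[{"travel":[0,0,0],"twist":0.07}]' >/dev/null; python3 k2.py
python3 -m pendant '[{"travel":[0,0,0],"twist":0.07}]' >/dev/null; python3 k2.py
python3 -m pendant '[{"travel":[0,0,0],"twist":0.07}]' >/dev/null; python3 k2.py
python3 -m pendant '[{"travel":[0,0,0],"twist":0.07}]' >/dev/null; python3 k2.py
python3 -m pendant '[{"travel":[0,0,0],"twist":0.07}]' >/dev/null; python3 k2.py
```

```text
t 14.875 pos [0.4862 0.1164 0.1444] F [ 0.6  0.4 -0.7] T [0.147 0.082 0.479] j7 -0.41 g 0.161 ang 1.351 tau7,qd7 [0.106, -0.56]
t 15.0 pos [0.4861 0.1164 0.1444] F [ 1.1 -0.2 -0.6] T [ 0.17  -0.021  0.461] j7 -0.48 g 0.158 ang 1.422 tau7,qd7 [0.104, -0.559]
t 15.125 pos [0.4861 0.1164 0.1444] F [ 1.   0.6 -1.4] T [0.171 0.052 0.47 ] j7 -0.55 g 0.158 ang 1.492 tau7,qd7 [0.104, -0.56]
t 15.25 pos [0.4861 0.1164 0.1444] F [ 0.8 -0.1 -1.3] T [0.181 0.04  0.5  ] j7 -0.62 g 0.159 ang 1.563 tau7,qd7 [0.104, -0.558]
t 15.375 pos [0.486  0.1164 0.1444] F [ 0.2  0.1 -0.9] T [0.131 0.059 0.47 ] j7 -0.69 g 0.152 ang 1.633 tau7,qd7 [0.104, -0.559]
t 15.5 pos [0.4859 0.1165 0.1444] F [ 0.9 -0.4 -0.9] T [ 0.145 -0.009  0.461] j7 -0.76 g 0.154 ang 1.704 tau7,qd7 [0.104, -0.561]
```

```bash
python3 -m pendant '[{"travel":[0,0,0],"twist":0.07}]' >/dev/null; python3 k2.py
python3 -m pendant '[{"travel":[0,0,0],"twist":0.07}]' >/dev/null; python3 k2.py
python3 -m pendant '[{"travel":[0,0,0],"twist":0.07}]' >/dev/null; python3 k2.py
python3 -m pendant '[{"travel":[0,0,0],"twist":0.07}]' >/dev/null; python3 k2.py
python3 -m pendant '[{"travel":[0,0,0],"twist":0.07}]' >/dev/null; python3 k2.py
python3 -m pendant '[{"travel":[0,0,0],"twist":0.07}]' >/dev/null; python3 k2.py
```

```text
t 15.625 pos [0.4859 0.1165 0.1444] F [ 2.2  0.5 -0.8] T [0.228 0.018 0.471] j7 -0.83 g 0.157 ang 1.774 tau7,qd7 [0.104, -0.56]
t 15.75 pos [0.4859 0.1165 0.1444] F [ 0.3  0.4 -0.7] T [0.156 0.048 0.458] j7 -0.9 g 0.156 ang 1.845 tau7,qd7 [0.104, -0.558]
t 15.875 pos [0.4858 0.1165 0.1444] F [ 0.8  1.1 -1.3] T [ 0.249 -0.008  0.471] j7 -0.97 g 0.156 ang 1.915 tau7,qd7 [0.104, -0.561]
t 16.0 pos [0.4858 0.1166 0.1444] F [ 0.6  0.3 -1. ] T [0.191 0.07  0.441] j7 -1.04 g 0.16 ang 1.986 tau7,qd7 [0.102, -0.559]
t 16.125 pos [0.4857 0.1166 0.1444] F [ 0.5  0.2 -0.4] T [0.235 0.071 0.551] j7 -1.11 g 0.157 ang 2.056 tau7,qd7 [0.092, -0.558]
t 16.25 pos [0.4857 0.1167 0.1444] F [ 1.3  0.9 -1. ] T [0.209 0.072 0.502] j7 -1.19 g 0.154 ang 2.127 tau7,qd7 [0.082, -0.558]
```

```bash
python3 -m pendant '[{"travel":[0,0,0],"twist":0.07}]' >/dev/null; python3 k2.py
python3 -m pendant '[{"travel":[0,0,0],"twist":0.07}]' >/dev/null; python3 k2.py
python3 -m pendant '[{"travel":[0,0,0],"twist":0.07}]' >/dev/null; python3 k2.py
python3 -m pendant '[{"travel":[0,0,0],"twist":0.07}]' >/dev/null; python3 k2.py
python3 -m pendant '[{"travel":[0,0,0],"twist":0.07}]' >/dev/null; python3 k2.py
python3 -m pendant '[{"travel":[0,0,0],"twist":0.07}]' >/dev/null; python3 k2.py
```

```text
t 16.375 pos [0.4857 0.1167 0.1444] F [ 0.8  0.9 -1.8] T [0.23  0.077 0.485] j7 -1.26 g 0.155 ang 2.197 tau7,qd7 [0.073, -0.558]
t 16.5 pos [0.4857 0.1167 0.1444] F [ 1.2 -0.5  0.9] T [0.251 0.103 0.538] j7 -1.33 g 0.162 ang 2.268 tau7,qd7 [0.063, -0.558]
t 16.625 pos [0.4857 0.1167 0.1444] F [ 1.2 -0.3 -0.3] T [0.3   0.042 0.536] j7 -1.4 g 0.155 ang 2.338 tau7,qd7 [0.054, -0.559]
t 16.75 pos [0.4856 0.1168 0.1444] F [ 1.1  0.8 -0.2] T [0.215 0.015 0.495] j7 -1.47 g 0.157 ang 2.408 tau7,qd7 [0.044, -0.557]
t 16.875 pos [0.4856 0.1169 0.1444] F [ 0.1 -0.4 -2. ] T [0.262 0.048 0.544] j7 -1.54 g 0.161 ang 2.479 tau7,qd7 [0.034, -0.557]
t 17.0 pos [0.4856 0.1169 0.1444] F [ 0.4  0.  -0.9] T [0.287 0.023 0.532] j7 -1.61 g 0.155 ang 2.549 tau7,qd7 [0.025, -0.556]
```

Joint 7's torque departs linearly at 0.139 Nm/rad, as expected, starting at 1.97 rad. That is the touch, so the target is 3.54 rad.

```bash
python3 -m pendant '[{"travel":[0,0,0],"twist":0.07},{"travel":[0,0,0],"twist":0.14}]' >/dev/null; python3 k2.py
python3 -m pendant '[{"travel":[0,0,0],"twist":0.07},{"travel":[0,0,0],"twist":0.14}]' >/dev/null; python3 k2.py
python3 -m pendant '[{"travel":[0,0,0],"twist":0.07},{"travel":[0,0,0],"twist":0.14}]' >/dev/null; python3 k2.py
python3 -m pendant '[{"travel":[0,0,0],"twist":0.07},{"travel":[0,0,0],"twist":0.14}]' >/dev/null; python3 k2.py
python3 -m pendant '[{"travel":[0,0,0],"twist":0.07},{"travel":[0,0,0],"twist":0.14}]' >/dev/null; python3 k2.py
```

```text
t 17.25 pos [0.4856 0.117  0.1444] F [ 0.7  0.5 -0.7] T [0.381 0.025 0.552] j7 -1.75 g 0.158 ang 2.689 tau7,qd7 [0.001, -0.555]
t 17.5 pos [0.4856 0.117  0.1444] F [ 1.7  0.6 -1.5] T [0.295 0.004 0.608] j7 -1.89 g 0.157 ang 2.829 tau7,qd7 [-0.018, -0.556]
t 17.75 pos [0.4856 0.1172 0.1444] F [ 0.3  0.7 -2. ] T [ 0.278 -0.01   0.589] j7 -2.03 g 0.155 ang 2.969 tau7,qd7 [-0.037, -0.552]
t 18.0 pos [0.4856 0.1173 0.1444] F [ 0.5 -0.  -1.4] T [0.281 0.009 0.592] j7 -2.17 g 0.155 ang 3.109 tau7,qd7 [-0.055, -0.556]
t 18.25 pos [0.4856 0.1173 0.1444] F [ 2.   0.6 -0.8] T [0.28  0.019 0.62 ] j7 -2.31 g 0.162 ang 3.249 tau7,qd7 [-0.074, -0.554]
```

```bash
python3 -m pendant '[{"travel":[0,0,0],"twist":0.07},{"travel":[0,0,0],"twist":0.14}]' >/dev/null; python3 k2.py
python3 -m pendant '[{"travel":[0,0,0],"twist":0.07},{"travel":[0,0,0],"twist":0.14}]' >/dev/null; python3 k2.py; python3 -m pendant '[{"travel":[0,0,0],"twist":0.0},{"travel":[0,0,0],"twist":0.0}]' >/dev/null; python3 k2.py
```

```text
t 18.5 pos [0.4857 0.1174 0.1444] F [-0.2  0.9 -1.4] T [ 0.289 -0.012  0.642] j7 -2.45 g 0.158 ang 3.389 tau7,qd7 [-0.092, -0.555]
t 18.75 pos [0.4858 0.1175 0.1444] F [ 0.3  1.6 -1.3] T [ 0.28  -0.094  0.663] j7 -2.59 g 0.154 ang 3.529 tau7,qd7 [-0.111, -0.553]
t 19.0 pos [0.4858 0.1175 0.1444] F [ 0.8  0.4 -0.4] T [0.352 0.058 0.5  ] j7 -2.59 g 0.156 ang 3.527 tau7,qd7 [-0.459, -0.007]
```

```bash
python3 -m pendant '[{"travel":[0,0,0],"twist":0},{"travel":[0,0,0],"twist":0},{"travel":[0,0,0],"twist":0},{"travel":[0,0,0],"twist":0},{"travel":[0,0,0],"twist":0},{"travel":[0,0,0],"twist":0}]' 0.4; python3 s.py
```

```text
time: 19.75
position: [0.4858, 0.1175, 0.1444]
tool_rot: [1.738, 0.748, -1.735]
ft_force: [0.1, -0.5, -0.2]
grip_width: 0.68
t 19.75 pos [0.4858 0.1175 0.1444] fix [-0.6 53.7] zang -133.09 fixyang 105.78999999999999 F [ 0.07 -0.53 -0.17] T [ 0.061  0.116 -0.056] g 0.68 q [-0.89  0.05  0.62  1.94 -0.03  1.16 -2.59]
Fy -0.53
```

```bash
python3 -m pendant '[{"travel":[-0.02,0,0],"twist":0},{"travel":[-0.06,0,0],"twist":0},{"travel":[-0.11,0,0],"twist":0},{"travel":[-0.14,0,0],"twist":0},{"travel":[-0.14,-0.05,0],"twist":-0.1},{"travel":[-0.14,-0.06,0],"twist":-0.2},{"travel":[-0.14,-0.06,0],"twist":-0.2}]'; python3 s.py; python3 - <<'E'
from h import *
st=ctrl.get_state();im=ctrl.get_image("wrist")[:,:,::-1]; cv2.imwrite("pics/w8.png",im);np.save("pics/st8.npy",np.r_[st["position"],st["tool_rot"]])
im=ctrl.get_image("scene")[:,:,::-1]; crop(im,270,175,425,275,5,"pics/s8.png")
E
```

```text
time: 20.62
position: [0.441, 0.1598, 0.2841]
tool_rot: [1.602, 0.89, -1.599]
ft_force: [-0.1, -0.5, -0.0]
grip_width: 0.702
t 20.625 pos [0.441  0.1598 0.2841] fix [-32.3 106.5] zang -121.58 fixyang 105.78999999999999 F [-0.06 -0.54 -0.03] T [ 0.002  0.171 -0.013] g 0.702 q [-0.98 -0.13  0.52  1.8   0.07  1.45 -2.59]
Fy -0.51
```

View pics/w8.png

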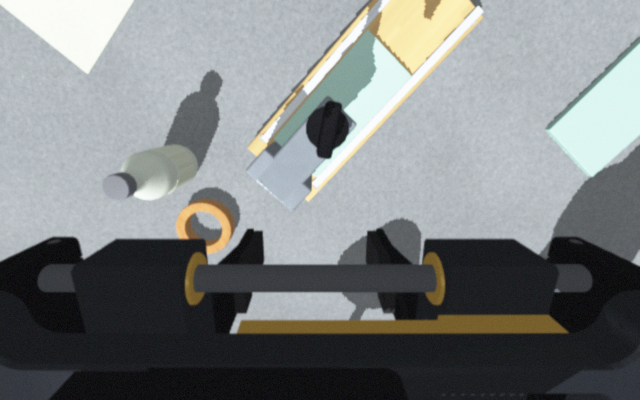

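View pics/s8.png

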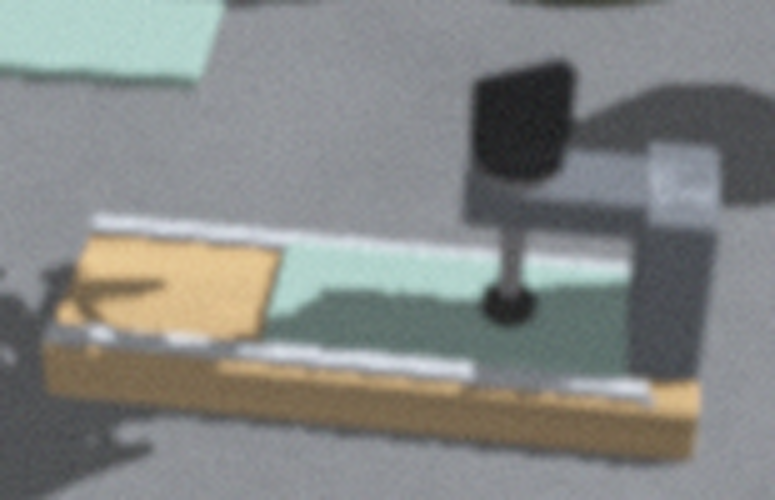

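```bash
python3 -c "
from bench import ctrl
print(ctrl.close_job())"
```

```text
the job is handed in; nothing more can be done
None
```

The glass strip is home against the end stop and clamped a quarter turn past touch. I handed the job in at about 21 s of the 72 s allowed.

- **Glass:** I pushed it at its tail with an open fingertip. The pushing force was about 1–3 N while it slid. At the stop it rose to 6.3 N with no further movement.
- **Clamp:** The turning torque stayed near 0.48 Nm, then began to rise evenly at 1.97 rad, which I took as the touch. I stopped at 3.53 rad, about 1.56 rad past it, with 0.66 Nm measured against about 0.69 Nm expected. Then I let go and lifted clear.
- **Last pictures:** The glass is whole and meets the column, with the foot down on it. The bar's angle, judged by eye, agrees with the turn I made. The tape roll and cleaner bottle look undisturbed. The blue tray was outside the last pictures, but I never went near it.

**Disagreement:** My camera measurement put the tail 2–5 mm short of home. An enlarged view showed no gap at the stop, so I trusted that and the force reading.

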